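Clip in the humidity probe and hold the curing chamber's lid at its vent mark

TASK

Get the small lacquer-curing chamber ready to vent: first pick up the humidity probe and push it down into the fork clip beside the chamber until the sprung jaw has snapped over it and it sits fully home. Then lift the chamber's sprung lid by its bar handle until the black pointer on the lid's edge is level with the red rider on the scale, and finish while still holding it there (let go and it shuts). Leave the rider where it is set, and do not disturb the dropper bottle or the red jar.

Things in the scene. Friction and masses are not known exactly. Their poses are not given: they have to be found in the camera images.
- chamber: White curing chamber, 165 x 170 mm, rim 83 mm high, fixed on a steel base plate 8 mm thick that reaches y = -113 to +250 mm. Origin on the table under the chamber's middle; x from the front (louvres, handle) to the hinge at the back, y to its left, where the clip stands, z up. The aluminium scale plate stands upright along the right side at y = -100 mm, up to 115 mm above the rim
- clip_seat (a point): The probe's centre when home in the fork clip: 58 mm above the table, x = -60, y = +170 mm in the chamber's frame, axes as the chamber's. The probe lies along y, either way round. Two grey forks 10 mm thick at y = +-41 mm from here, slots 17 mm wide open at the top; back prong ends 28 mm above this point, front prong level with it. Floor under the probe 7 mm below, base plate 50 mm below
- clip_jaw (a joint): Orange sprung jaw of the clip: one hinge, two hooks at y = +-55 mm from clip_seat, on the front side of the probe. 0 shut, grows (rad) as the hooks swing to the front. Their sloping tops reach from 25 to 8 mm above clip_seat; a probe pushed straight down opens the jaw about 0.1 rad against some 3 to 6 N down and 5 N sideways, then it springs back to 0 over the seated probe
- probe_center (a point): Humidity probe, a loose straight steel rod 14 mm in diameter and 140 mm long with a blue square grip block 14 x 44 x 14 mm in its middle, brass tip at one end; 60 g nominal. It lies flat on the table; this point is its centre, 7 mm above the table. Its y axis runs along the rod, z up
- vent_lid (a joint): Hinge of the chamber's lid (rad): 0 shut, grows as the front edge rises, stop at 1.2. A spring and the lid's weight shut it: about 0.4 N m at first, 0.7 N m at 0.8 rad, which is some 3 to 5 N at the bar along its path. The lid turns about point lid_hinge, along the chamber's y axis
- lid_hinge (a point): Middle of the lid's hinge line: x = +80, y = 0, z = +83 mm in the chamber's frame
- lid_handle: Black round bar handle on the lid near its front edge: a sleeve 12 mm in diameter, 66 mm long along the chamber's y, that turns easily on its own axis between two steel posts at y = +-37 mm (64 mm free between them). Origin at the middle of the bar. With the lid shut it lies 145 mm in front of the hinge line and 42 mm above it, 34 mm above the lid's top; it moves with the lid
- rider (a joint): Stiff red rider on the scale, set to the wanted lid angle (rad, same zero, direction and hinge line as vent_lid; between 0.4 and 0.8). To be left alone
- lid_pointer (a point): Black pointer tab on the lid's right edge, 115 mm from the hinge line, 4 mm thick; it turns with the lid
- rider_mark (a point): The red rider's marking point on the scale, 115 mm from the hinge line; lid_pointer lies exactly here when vent_lid equals rider
- dropper: Amber dropper bottle, 32 mm in diameter, 102 mm high, standing loose on the table; origin at its underside. To be left alone
- red_jar: Red pigment jar with black cap, 44 mm in diameter, 59 mm high, standing loose on the table; origin at its underside. To be left alone

How it is judged (in metres and radians):
On the way, in this order (a step that is already met when the one before it is completed fails the run):
1. the probe sits home in the fork clip with the jaw shut over it (z of probe_center in the frame of clip_seat between -0.003 and 0.003 m and distance between probe_center and clip_seat below 0.013 m and angle between the y axis of probe_center and the y axis of clip_seat, either way round below 0.06 rad and value of joint clip_jaw below 0.06 rad), for 0.2 s.
2. the lid is held with its pointer level with the red rider (distance between lid_pointer and rider_mark below 0.008 m and contact force between the fingers and lid_handle above 1 N), for 0.3 s.
At the end, for the whole second after the job is handed in: The fingers still hold the lid by its bar handle (more than 1 N), at rest, its pointer within 8 mm (about 0.07 rad) of the red rider's mark; the probe sits in the clip within 3 mm of home height, 13 mm of the seat's middle and 0.06 rad of its direction, with the jaw shut (under 0.06 rad) (all of step 1 and all of step 2 and velocity of joint vent_lid between -0.1 and 0.1 rad/s); the arm keeps its last pose, push and grip.
It fails at once if the red rider is shifted by more than 5 mm (distance of rider_mark from where it was at the start of the episode above 0.005 m).
It fails at once if the dropper bottle is moved by more than 30 mm or knocked over (distance of dropper from where it was at the start of the episode above 0.03 m or angle between dropper's own z axis and vertical above 0.5 rad).
It fails at once if the red jar is moved by more than 30 mm or knocked over (distance of red_jar from where it was at the start of the episode above 0.03 m or angle between red_jar's own z axis and vertical above 0.5 rad).
It also fails if it takes over 54 s, if anything falls off the work surface, if the arm or the gripper's body presses on something with over 40 N, if the wrist force passes 120 N, or if a joint passes its speed limit or range.

ROBOT

A 6-joint arm with a two-finger parallel gripper is mounted at the origin on a cart in front of the work surface, level with it; the furniture and walls round the work are solid. World frame = base frame: x ahead of the robot, y to its left, z up, the work surface at z = 0. Lengths are in mm, angles in rad, forces in N, time in s.
With the tool pointing down it reaches from about 350 to 975 mm from the base axis. Payload 7.1 kg.
Tool frame: the origin (TCP) lies at the centre of the arm's flange, where the gripper is bolted on; the fingertips stand 182 mm ahead of it and the grasp point (between the pads) lies 163 mm ahead of it; z points along the fingers, y is the line along which they close (so a half turn about z gives the same grasp; the last joint's range is limited). The gripper opens to 88 mm and grips with 3 to 60 N. Pads are 20 mm wide; open, the fingers measure 115 mm over their backs; the gripper's body (75 mm by 178 mm) begins 61 mm behind the grasp point.
Start: joints at [-1.221, 0.423, 1.63, -0, 1.089, -0.019], TCP at [225.327, -582.953, 404.675] pointing down, gripper open.
Joint ranges: [-3, 3], [-0.9, 2.11], [0.09, 2.58], [-1.31, 4.45], [0.11, 2.69], [-2.54, 2.54]. Speed limits (rad/s): [2.39, 2.39, 3.01, 3.14, 3.14, 3.14].

INTERFACE

Orientations are given as a rotation vector (axis times angle).
In Python, from workcell import readout, get_image, ctrl gives the robot as it stands.
- The arm moves only by the tool step_arm, never from a script. Its argument "targets" is a list that holds one entry, the list of rows, each a list of 7 numbers: the shift along the world's x, y, z as a fraction of full scale, then the turn, a rotation vector about the world's x, y, z as a fraction of full scale, then the opening, from 0 (shut) to 1 (fully open). In form: [[[dx, dy, dz, wx, wy, wz, claw], ...]]. A call has exactly 5 rows; each row shifts and turns the commanded pose from where the row before left it; what a row does not reach is not made up. Full scale, the value 1, is 0.05 m for a shift and 4 degrees for a turn. A row lasts 1/8 s, in which the tool goes at most 62.5 mm and 10.7 degrees, less where a joint would pass 70% of its speed; a pose out of reach is approached as far as the arm can. A call with a number of a shift or a turn outside -1 to 1 is refused whole. A call with a gripper value outside its range is refused whole. The fingers move at their own pace and stop on an object; the grip force is fixed at half the most. Time passes only in rows, so rows that do not move let the fingers close, or fill a call up. It gives the time, the measured TCP pose, the force, the opening and the grip force at its end, in the units of the state.
- readout.get_obs(): the state, without advancing time (a new reading comes with each control period).
- get_image(name): name is "scene" or "top" or "wrist"; returns a dict with "pixels" (480x640x3 uint8, red, green, blue), "intrinsics" (3x3 intrinsics, pixels), "k1" (the pictures are not rectified: a ray, as slopes to the right and down, at radius r is drawn at 1 + k1 r^2 times it, then the intrinsics apply), "extrinsics" (4x4, takes a point from world to camera coordinates). Camera axes: x right, y down, z forward; pixel columns grow to the right and rows downward; lengths in mm; the calibration is good to about 2 mm. A picture is of the moment at which its call begins. There is no depth.
- ctrl.close_job(): hands the job in; it is judged then, once.
The state is a dict: "t": time; "qpos": joint angles; "qvel": joint speeds; "joint_torque": joint torques, N m; "ee_pos": TCP position; "orientation": TCP orientation; "ft_force": force on the tool from outside, world axes, zero at the start; "moment": the same for the moment, N m; "width": finger opening in mm; "grasp_force": force on a finger pad.
Only numpy, scipy, OpenCV 4.12 (cv2) and the standard library are available. Lean on these libraries where they do the work, as an engineer would, in place of code of your own. Each camera call takes 0.05 s, during which the arm holds its last target. There are 200 camera calls.

## Working session

There is one attempt and no reset: what is moved stays moved. The work goes in short steps, Python scripts to look and compute and a tool call to move; the robot and the scene stay as the last step left them, time stands still between calls to the robot, and variables do not carry over. Pictures are saved under pics/ and viewed, at most 10 in all, crops included, and the job is handed in when it is done.

Besides the shell and the picture viewer there is one more tool, called after "Call:" as a command line: name --argument value ..., lists and objects as JSON in quotes. step_arm: Moves the arm, as the interface text tells. Shift numbers are shares of 0.05 m and turn numbers shares of 4 degrees, none past 1 either way. Its arguments: {"type":"object","properties":{"targets":{"type":"array"}},"required":["targets"]}

```bash
mkdir -p pics
cat > h.py <<'E'
import numpy as np, cv2
from workcell import readout, get_image, ctrl
def grab(name,fn=None):
    im=get_image(name)
    if fn: cv2.imwrite('pics/'+fn,cv2.cvtColor(im['pixels'],cv2.COLOR_RGB2BGR))
    return im
def ray(im,uv):
    K=np.array(im['intrinsics'],float);E=np.array(im['extrinsics'],float);k=float(im['k1'])
    p=np.linalg.solve(K,np.array([uv[0],uv[1],1.]))[:2]
    q=p.copy()
    for _ in range(30): q=p/(1+k*(q@q))
    R=E[:3,:3];o=-R.T@E[:3,3];d=R.T@np.array([q[0],q[1],1]);return o,d/np.linalg.norm(d)
def onz(im,uv,z):
    o,d=ray(im,uv);return o+d*(z-o[2])/d[2]
def proj(im,P):
    K=np.array(im['intrinsics'],float);E=np.array(im['extrinsics'],float);k=float(im['k1'])
    c=E[:3,:3]@np.array(P,float)+E[:3,3];q=c[:2]/c[2];q=q*(1+k*(q@q));return (K@np.array([q[0],q[1],1]))[:2]
def tri(im1,a,im2,b):
    o1,d1=ray(im1,a);o2,d2=ray(im2,b)
    A=np.stack([d1,-d2],1);s=np.linalg.lstsq(A,o2-o1,rcond=None)[0]
    x,y=o1+s[0]*d1,o2+s[1]*d2;return (x+y)/2,np.linalg.norm(x-y)
E
python3 - <<'E'
from h import *
for n in('scene','top'):
    im=grab(n,n+'0.png');print(n,im['k1'],np.round(im['intrinsics'],1).tolist(),np.round(im['extrinsics'],3).tolist())
print(readout.get_obs())
E
```

```text
scene -0.025189155173612587 [[487.1, 0.0, 318.1], [0.0, 487.1, 240.5], [0.0, 0.0, 1.0]] [[-0.728, -0.685, -0.027, 353.525], [-0.295, 0.348, -0.89, 256.663], [0.619, -0.64, -0.456, 847.31], [0.0, 0.0, 0.0, 1.0]]
top -0.14339005597590782 [[580.5, 0.0, 333.8], [0.0, 580.5, 237.1], [0.0, 0.0, 1.0]] [[-0.012, -1.0, -0.005, -24.349], [-0.983, 0.013, -0.185, 555.305], [0.185, 0.003, -0.983, 1275.611], [0.0, 0.0, 0.0, 1.0]]
{'t': 0.1, 'qpos': array([-1.22101360e+00,  4.23792517e-01,  1.63059260e+00, -2.52744275e-05,
        1.08860480e+00, -1.90115382e-02]), 'qvel': array([-6.41141808e-04, -2.20755270e-03, -1.36625111e-03, -7.70964518e-04,
       -2.00722471e-03,  5.23791897e-05]), 'joint_torque': array([-7.41041604e-04, -5.45612884e+01, -2.74324411e+01,  6.44886028e-02,
        1.88093452e-02,  3.04838480e-06]), 'ee_pos': array([ 225.23795217, -582.74202561,  403.96995186]), 'orientation': array([-3.08697851e+00, -5.75789415e-01,  3.95847583e-04]), 'ft_force': array([0.11947617, 0.10536168, 0.36059112]), 'moment': array([ 0.05032035, -0.00267482,  0.02843074]), 'grasp_force': 0.0, 'width': 88.01299169803823}
```

View pics/scene0.png

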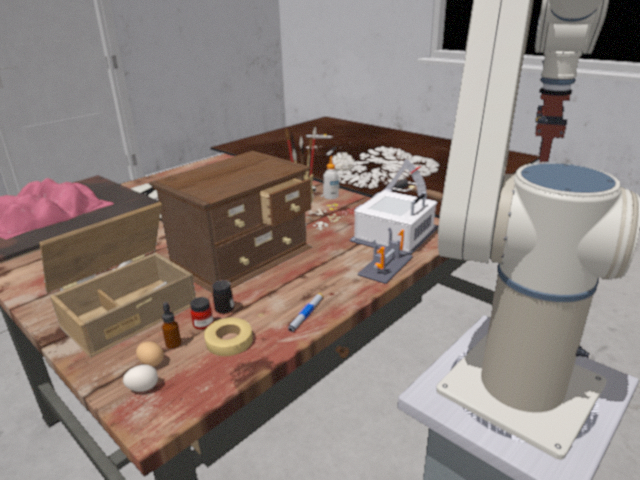

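View pics/top0.png

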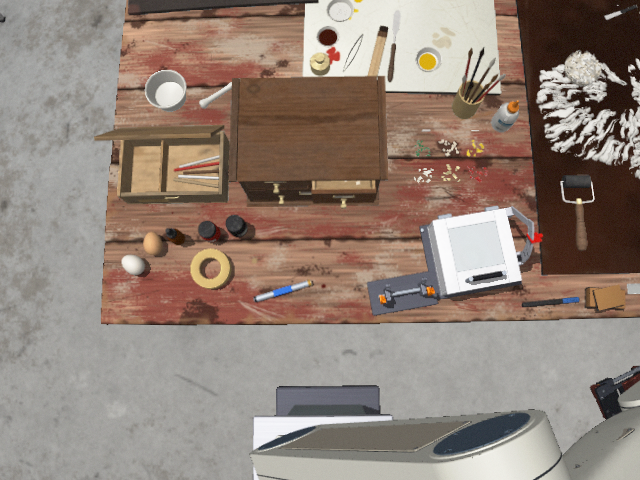

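Scene view: chamber at about (397,218), clip at (388,262), blue-gripped probe at (307,311). Top view: probe at (283,291), clip at (405,293), chamber at (475,250), handle at (488,277), rider at (536,238), and the loose jars at (173,236), (209,231).

```bash
cat > m.py <<'E'
from h import *
T=grab('top');S=grab('scene')
def mask(im,lo,hi,box):
    hsv=cv2.cvtColor(im['pixels'],cv2.COLOR_RGB2HSV);m=cv2.inRange(hsv,lo,hi)
    k=np.zeros_like(m);x0,y0,x1,y1=box;k[y0:y1,x0:x1]=m[y0:y1,x0:x1];return k
b=mask(T,(100,120,80),(125,255,255),(240,270,330,310));p=np.argwhere(b)[:,::-1].mean(0);P=onz(T,p,14)
print('blue',p,P)
# rod direction: blue+grey bright in box
x=np.argwhere(b)[:,::-1].astype(float);r=cv2.fitLine(x.astype(np.float32),cv2.DIST_L2,0,.01,.01).ravel()
a,c=onz(T,p-r[:2]*12,14),onz(T,p+r[:2]*12,14);print('yaw',np.degrees(np.arctan2(*(c-a)[[1,0]])))
b=mask(S,(100,120,80),(125,255,255),(280,285,335,335));p=np.argwhere(b)[:,::-1].mean(0);print('blueS',p,onz(S,p,10))
o=mask(T,(5,150,150),(18,255,255),(365,270,445,315))
n,l,st,ce=cv2.connectedComponentsWithStats(o)
for i in range(1,n):
    if st[i,4]>5:print('orange',ce[i],st[i,4],onz(T,ce[i],75))
w=cv2.inRange(cv2.cvtColor(T['pixels'],cv2.COLOR_RGB2HSV),(0,0,190),(180,40,255));w[:200]=0;w[310:]=0;w[:,:420]=0;w[:,530:]=0
cs=max(cv2.findContours(w,0,1)[0],key=cv2.contourArea);re=cv2.minAreaRect(cs);print(re)
for q in cv2.boxPoints(re):print(q,onz(T,q,91))
t=cv2.resize(T['pixels'][195:325,360:550],(780,534),interpolation=cv2.INTER_CUBIC);cv2.imwrite('pics/tc.png',t[:,:,::-1])
s=cv2.resize(S['pixels'][150:285,340:445],(466,600),interpolation=cv2.INTER_CUBIC);cv2.imwrite('pics/sc.png',s[:,:,::-1])
E
python3 m.py
```

```text
blue [282.06779661 290.68644068] [437.17620157  90.19134349  14.        ]
yaw -73.03659724141859
blueS [306.92631579 309.90526316] [434.79774419  88.97095278  10.        ]
orange [430.27083333 290.3125    ] 48 [ 427.76238075 -243.85668277   75.        ]
orange [382.35135135 299.05405405] 37 [ 410.11460575 -136.87532363   75.        ]
((477.8136291503906, 248.2076873779297), (78.06153106689453, 79.96839904785156), 79.59229278564453)
[431.4363 217.0423] [ 590.42144575 -250.69095705   91.        ]
[510.089   202.59589] [ 622.0914977  -432.83084449   91.        ]
[524.1909  279.37308] [ 446.56440335 -453.06034178   91.        ]
[445.53827 293.8195 ] [ 418.00576973 -274.64413859   91.        ]
```

View pics/tc.png

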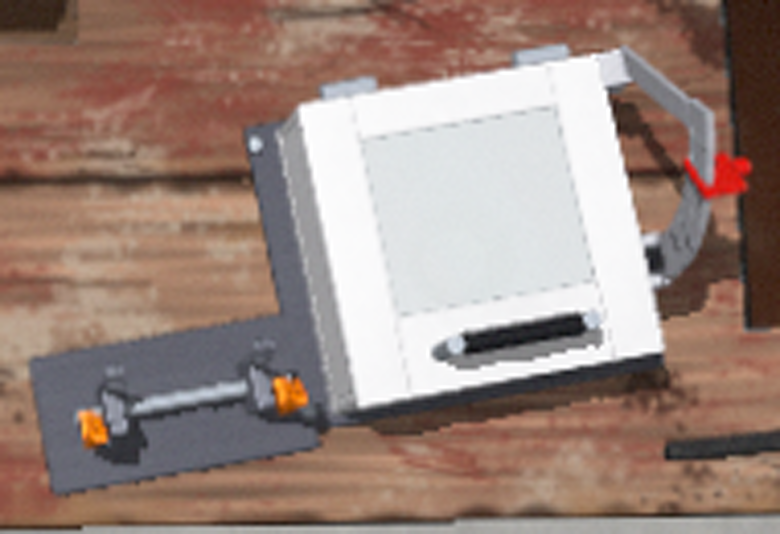

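View pics/sc.png

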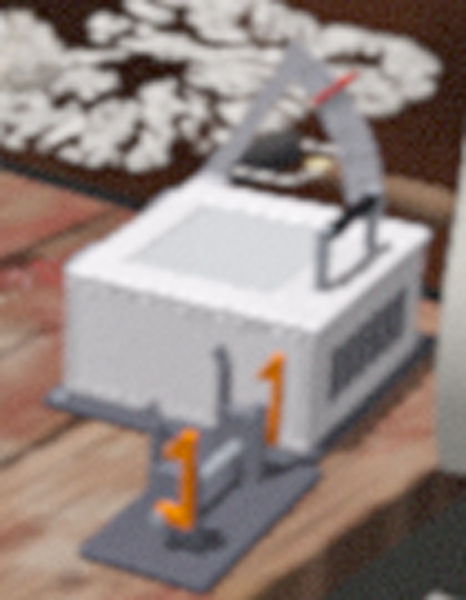

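Crops show the clip's back prongs/floor with orange hooks at front, handle bar ends at (457,343),(592,320) in the top crop, and the rider at about (715,178).

```bash
cat > m2.py <<'E'
from h import *
T=grab('top');S=grab('scene')
f=lambda x,y:(360+x/4.105-.4,195+y/4.105-.4)
a,b=onz(T,f(457,343),125),onz(T,f(592,320),125)
yv=a-b;print('handle',(a+b)/2,np.linalg.norm(yv),'yaw',np.degrees(np.arctan2(-yv[0],yv[1])))
g=lambda x,y:(340+x/4.438-.4,150+y/4.444-.4)
for n,t,s in(('postL',(457,343),(323,240)),('postR',(592,320),(374,200)),('lidFL',(350,408),(313,325)),('lidBL',(295,103),(70,262)),('rider',(715,178),(336,90))):
    print(n,*tri(T,f(*t),S,g(*s)))
for n,t,z in(('baseFL',(52,495),8),('baseBL',(30,358),8),('lidFL',(358,408),91),('lidFR',(662,357),91),('lidBL',(300,103),91),('lidBR',(622,50),91)):print(n,onz(T,f(*t),z))
def mask(im,lo,hi,box):
    hsv=cv2.cvtColor(im['pixels'],cv2.COLOR_RGB2HSV);m=cv2.inRange(hsv,lo,hi)
    k=np.zeros_like(m);x0,y0,x1,y1=box;k[y0:y1,x0:x1]=m[y0:y1,x0:x1];return k
for n,box in(('top',(520,220,550,250)),('scene',(400,160,430,180))):
    im=T if n=='top' else S
    m=mask(im,(0,150,100),(6,255,255),box)|mask(im,(174,150,100),(180,255,255),box);p=np.argwhere(m)[:,::-1];print(n,p.mean(0),p.min(0),p.max(0))
E
python3 m2.py
```

```text
handle [ 453.12815054 -361.13931542  125.        ] 73.62875354476638 yaw 8.463418933735486
postL [ 447.97156487 -325.75183045  121.12338736] 0.41388859960572416
postR [ 458.93970144 -398.7243458   121.17361667] 0.1650533130579249
lidFL [ 417.38619728 -272.58612818   93.9661298 ] 0.04131954517540841
lidBL [ 581.87926164 -251.0079924    94.9227366 ] 4.0166196465203035
rider [ 527.03464009 -456.69144919  161.94249252] 0.4912436169860493
baseFL [ 378.39514304 -117.94718035    8.        ]
baseBL [ 456.0993283  -107.16964328    8.        ]
lidFL [ 417.57889751 -277.44200756   91.        ]
lidFR [ 441.82704959 -445.13754591   91.        ]
lidBL [ 584.31906897 -253.22649928   91.        ]
lidBR [ 612.30358719 -434.51608033   91.        ]
top [535.73636364 237.42727273] [526 232] [542 242]m2.py:15: RuntimeWarning: Mean of empty slice.
  m=mask(im,(0,150,100),(6,255,255),box)|mask(im,(174,150,100),(180,255,255),box);p=np.argwhere(m)[:,::-1];print(n,p.mean(0),p.min(0),p.max(0))
  ret = um.true_divide(
Traceback (most recent call last):
  File "m2.py", line 15, in <module>
    m=mask(im,(0,150,100),(6,255,255),box)|mask(im,(174,150,100),(180,255,255),box);p=np.argwhere(m)[:,::-1];print(n,p.mean(0),p.min(0),p.max(0))
                                                                                                                               ~~~~~^^^
ValueError: zero-size array to reduction operation minimum which has no identity
```

Call:
step_arm --targets '[[[0.2,0.67,0,0,0,1,1],[0.2,0.67,0,0,0,1,1],[0.2,0.67,0,0,0,1,1],[0.2,0.67,0,0,0,1,1],[0.2,0.67,0,0,0,1,1]]]'

```text
t: 0.92
ee_pos: [275.5, -414.4, 404.7]
orientation: [2.94, 1.107, 0.0]
ft_force: [-0.2, -0.2, 0.7]
width: 87.7
grasp_force: 0.0
```

Call:
step_arm --targets '[[[0.2,0.67,0,0,0,1,1],[0.2,0.67,0,0,0,1,1],[0.2,0.67,0,0,0,1,1],[0.2,0.67,0,0,0,1,1],[0.2,0.67,0,0,0,1,1]]]'

```text
t: 1.55
ee_pos: [325.5, -246.9, 404.8]
orientation: [2.703, 1.6, 0.0]
ft_force: [1.0, -0.6, -0.1]
width: 88.1
grasp_force: 0.0
```

Call:
step_arm --targets '[[[0.2,0.67,-0.1,0,0,1,1],[0.2,0.67,-0.1,0,0,1,1],[0.2,0.67,-0.1,0,0,1,1],[0.2,0.67,-0.1,0,0,1,1],[0.2,0.67,-0.1,0,0,1,1]]]'

```text
t: 2.17
ee_pos: [375.6, -79.4, 379.7]
orientation: [2.384, 2.045, 0.001]
ft_force: [1.3, -0.3, 0.2]
width: 88.1
grasp_force: 0.0
```

Call:
step_arm --targets '[[[0.2,0.67,-0.2,0,0,1,1],[0.2,0.67,-0.2,0,0,1,1],[0.2,0.67,-0.2,0,0,1,1],[0.2,0.67,-0.2,0,0,1,1],[0.2,0.67,-0.2,0,0,1,1]]]'

```text
t: 2.8
ee_pos: [425.6, 88.2, 329.5]
orientation: [1.992, 2.429, 0.001]
ft_force: [-0.4, -0.2, -0.1]
width: 87.8
grasp_force: 0.0
```

Run:
```python
from h import *
W=grab('wrist','w1.png')
m=cv2.inRange(cv2.cvtColor(W['pixels'],cv2.COLOR_RGB2HSV),(100,120,60),(125,255,255))
n,l,st,ce=cv2.connectedComponentsWithStats(m);i=1+np.argmax(st[1:,4]);print(st[i],ce[i])
p=np.argwhere(l==i)[:,::-1].astype(np.float32)
rc=cv2.minAreaRect(p);bp=[onz(W,q,12)for q in cv2.boxPoints(rc)];print(onz(W,ce[i],12));print(np.round(bp,1))
e=[bp[k+1]-bp[k] for k in range(2)];e=max(e,key=np.linalg.norm);print('rod yaw',np.degrees(np.arctan2(e[1],e[0])))
```

```text
[322 203  19  47 689] [331.11320755 225.9317852 ]
[437.67433571  92.2403483   12.        ]
[[425.2 110.3  12. ]
 [438.4 114.1  12. ]
 [450.6  73.2  12. ]
 [436.8  69.3  12. ]]
rod yaw -73.37794331352755
```

View pics/w1.png

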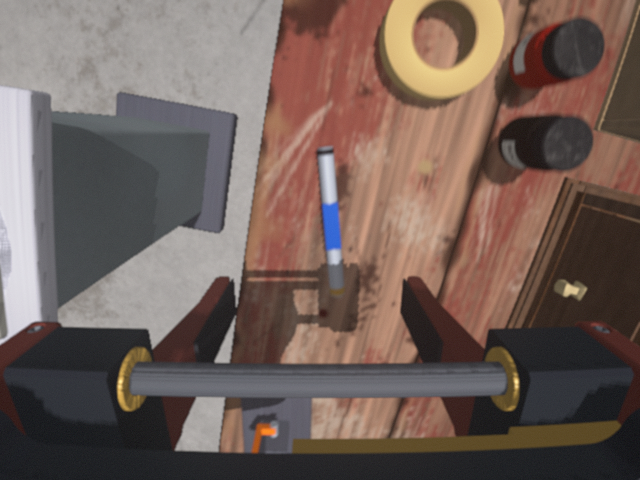

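Wrist view: probe blue grip at (331,226), rod nearly in line with the fingers' gap; the path down is clear.

Call:
step_arm --targets '[[[0.06,0.02,-0.5,0,0,0.33,1],[0.06,0.02,-0.5,0,0,0.33,1],[0.06,0.02,-0.5,0,0,0.33,1],[0.06,0.01,-0.5,0,0,0.33,1],[0,0,-0.5,0,0,0,1]]]'

```text
t: 3.48
ee_pos: [437.7, 90.5, 204.0]
orientation: [1.881, 2.515, 0.001]
ft_force: [0.3, 0.5, -0.1]
width: 87.9
grasp_force: 0.0
```

Call:
step_arm --targets '[[[0,0,-0.39,0,0,0,1],[0,0,0,0,0,0,0],[0,0,0,0,0,0,0],[0,0,0,0,0,0,0],[0,0,0,0,0,0,0]]]'

```text
t: 4.1
ee_pos: [437.6, 90.6, 185.9]
orientation: [1.881, 2.515, 0.002]
ft_force: [0.4, -0.2, 0.5]
width: 51.1
grasp_force: 0.0
```

Call:
step_arm --targets '[[[0,0,0,0,0,0,0],[0,0,0,0,0,0,0],[0,0,0.1,0,0,0,0],[0,0,0.2,0,0,0,0],[0,0,0.5,0,0,0,0]]]'

```text
t: 4.72
ee_pos: [437.0, 90.5, 225.4]
orientation: [-1.881, -2.515, 0.002]
ft_force: [0.2, -0.8, -0.2]
width: 1.8
grasp_force: 0.0
```

Closed too slowly before the lift; open and re-look.

Call:
step_arm --targets '[[[0,0,0.8,0,0,0,1],[0,0,0.8,0,0,0,1],[0,0,0,0,0,0,1],[0,0,0,0,0,0,1],[0,0,0,0,0,0,1]]]'

```text
t: 5.35
ee_pos: [436.8, 90.5, 304.2]
orientation: [-1.881, -2.515, 0.002]
ft_force: [-0.5, -1.1, -1.0]
width: 48.8
grasp_force: 0.0
```

```bash
cat > pr.py <<'E'
from h import *
W=grab('wrist','w2.png')
m=cv2.inRange(cv2.cvtColor(W['pixels'],cv2.COLOR_RGB2HSV),(100,120,60),(125,255,255))
n,l,st,ce=cv2.connectedComponentsWithStats(m);i=1+np.argmax(st[1:,4]);print(st[i],ce[i])
p=np.argwhere(l==i)[:,::-1].astype(np.float32)
rc=cv2.minAreaRect(p);bp=[onz(W,q,12)for q in cv2.boxPoints(rc)];print(np.mean(bp,0));print(np.round(bp,1))
e=[bp[k+1]-bp[k] for k in range(2)];e=max(e,key=np.linalg.norm);print('rod yaw',np.degrees(np.arctan2(e[1],e[0])))
o=readout.get_obs();print(o['ee_pos'],o['width'],o['t'])
E
python3 pr.py
```

```text
[311 210  17  51 841] [318.97978597 235.52913199]
[437.52717016  90.69021412  12.        ]
[[425.1 109.8  12. ]
 [437.7 113.4  12. ]
 [450.2  71.7  12. ]
 [437.1  67.8  12. ]]
rod yaw -73.22648099004971
[436.899897    90.47198161 304.16507206] 52.35846708778587 5.4
```

Call:
step_arm --targets '[[[0,0,-0.5,0,0,0,1],[0,0,-0.5,0,0,0,1],[0,0,-0.5,0,0,0,0.5],[0,0,-0.5,0,0,0,0.5],[0,0,-0.38,0,0,0,0.4]]]'

```text
t: 6.02
ee_pos: [436.8, 90.5, 184.3]
orientation: [-1.881, -2.514, 0.003]
ft_force: [0.7, -0.4, 0.1]
width: 49.8
grasp_force: 0.0
```

Call:
step_arm --targets '[[[0,0,0,0,0,0,0],[0,0,0,0,0,0,0],[0,0,0,0,0,0,0],[0,0,0,0,0,0,0],[0,0,0,0,0,0,0]]]'

```text
t: 6.65
ee_pos: [437.6, 90.6, 186.8]
orientation: [1.881, 2.515, 0.001]
ft_force: [-0.2, 0.6, 6.9]
width: 13.9
grasp_force: 30.0
```

Call:
step_arm --targets '[[[0,0,0,0,0,0,0],[0,0,0,0,0,0,0],[0,0,0,0,0,0,0],[0,0,0,0,0,0,0],[0,0,0,0,0,0,0]]]'

```text
t: 7.28
ee_pos: [437.6, 90.6, 186.8]
orientation: [1.881, 2.515, 0.001]
ft_force: [-0.6, -0.2, 6.5]
width: 13.8
grasp_force: 30.0
```

Call:
step_arm --targets '[[[0,0,0.3,0,0,0,0],[0,0,0.8,0,0,0,0],[0,-0.4,1,0,0,-0.4,0],[0,-0.7,1,0,0,-0.4,0],[0,-0.7,1,0,0,-0.4,0]]]'

```text
t: 7.9
ee_pos: [436.6, -0.2, 393.7]
orientation: [1.985, 2.434, 0.001]
ft_force: [0.9, -0.4, -1.2]
width: 13.6
grasp_force: 30.0
```

Call:
step_arm --targets '[[[-0.02,-1,0,0,0,-0.4,0],[-0.02,-1,0,0,0,-0.4,0],[-0.02,-1,0,0,0,0,0],[-0.02,-1,0,0,0,0,0],[-0.01,-1,0,0,0,0,0]]]'

```text
t: 8.52
ee_pos: [432.1, -250.9, 392.1]
orientation: [2.052, 2.378, 0.0]
ft_force: [0.8, -0.2, -1.0]
width: 13.7
grasp_force: 30.0
```

Run:
```python
from h import *
o=readout.get_obs();print(o['ee_pos'],o['orientation'],o['width'],o['t'])
W=grab('wrist','w3.png')
for n,P in(('seat',(432.9,-192.3,58)),('probe',(o['ee_pos']-[0,0,180]))):print(n,proj(W,P))
```

```text
[ 432.10730087 -250.89154607  392.11467135] [2.05240820e+00 2.37772056e+00 2.59809837e-04] 13.740813282195404 8.525
seat [327.43320469 161.12743364]
probe [316.83545772 297.11952778]
```

View pics/w3.png

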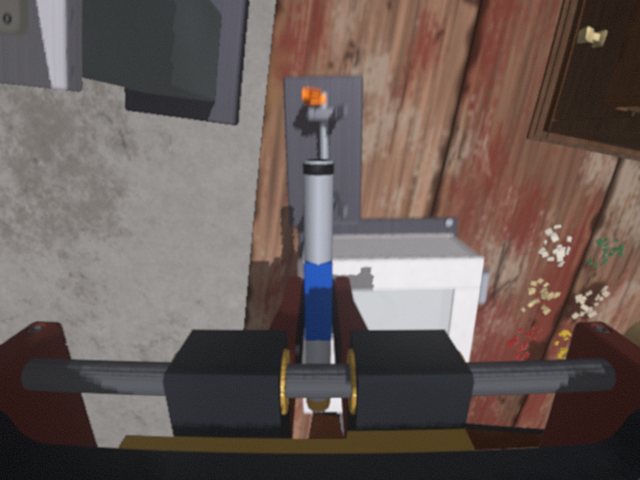

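Wrist view: rod held straight; far hook at (313,97), fork at (325,113), plate corners (285,77)/(362,76); the near fork is hidden by the probe. Shift further to see the whole clip.

Call:
step_arm --targets '[[[0,-0.8,0,0,0,0,0],[0,-0.8,0,0,0,0,0],[0,0,0,0,0,0,0],[0,0,0,0,0,0,0],[0,0,0,0,0,0,0]]]'

```text
t: 9.2
ee_pos: [432.7, -328.3, 391.4]
orientation: [-2.051, -2.379, -0.0]
ft_force: [0.0, -0.0, -2.1]
width: 13.6
grasp_force: 30.0
```

Run:
```python
from h import *
o=readout.get_obs();print(o['ee_pos'],o['width'],o['t'])
W=grab('wrist','w4.png')
print(proj(W,(432.9,-192.3,58)))
m=cv2.inRange(cv2.cvtColor(W['pixels'],cv2.COLOR_RGB2HSV),(5,150,130),(20,255,255));m[240:]=0
n,l,st,ce=cv2.connectedComponentsWithStats(m)
for i in range(1,n):
    if st[i,4]>30:print(st[i],ce[i],onz(W,ce[i],78))
c=cv2.resize(W['pixels'][0:180,240:400],(533,600),interpolation=cv2.INTER_CUBIC);cv2.imwrite('pics/w4c.png',c[:,:,::-1])
```

```text
[ 432.70497239 -328.33002224  391.35891012] 13.645616003519809 9.2
[341.07464952  69.94071287]
[322   1  17  10 128] [330.546875   5.421875] [ 416.76147171 -151.2127503    78.        ]
[318 129  22  11 221] [327.87330317 133.83257919] [ 429.31059931 -246.02110892   78.        ]
```

View pics/w4c.png

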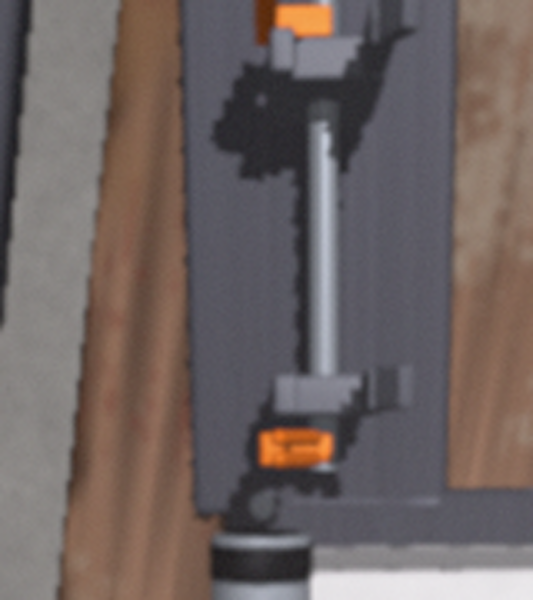

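Run:
```python
from h import *
W=grab('wrist')
f=lambda x,y:(240+x/3.333-.35,y/3.333-.35)
y=np.array([-.148,.989]);x=np.array([.989,.148]);O=np.array([517.4,-351.5])
for n,c,z in(('nearfloor',(331.5,392),51),('farfloor',(326.5,58),51),('nearback',(365,392),51),('farback',(360,58),51),('nearprongfront',(275,395),58),('farprongfront',(270,55),58),('plateFL',(197,510),8),('plateR',(445,490),8)):
    p=onz(W,f(*c),z);d=p[:2]-O;print(n,p,'chamber',d@x,d@y)
```

```text
nearfloor [ 437.9297188  -230.29814149   51.        ] chamber -60.65823304365289 131.63023968208265
farfloor [ 423.69674172 -150.3697341    51.        ] chamber -62.90524308649862 212.78591520217563
nearback [ 446.83107366 -228.9557485    51.        ] chamber -51.65611892941173 131.64046583471455
farback [ 432.05020287 -149.08938465   51.        ] chamber -54.45417829343309 212.81586856072167
nearprongfront [ 423.00394216 -233.61671719   58.        ] chamber -75.91097535197838 130.55718325718038
farprongfront [ 409.76928584 -153.89693076   58.        ] chamber -77.20152205719894 211.35878117908214
plateFL [ 404.25346007 -268.81566049    8.        ] chamber -99.66464574314297 98.52049968503711
plateR [ 479.84035945 -251.38069679    8.        ] chamber -22.328827626194233 104.57681767209255
```

Call:
step_arm --targets '[[[0,0.55,0,0,0,0.1,0],[-0.02,0.55,0,0,0,0,0],[0,0.55,0,0,0,0,0],[0,0.55,0,0,0,0,0],[0,0.54,0,0,0,0,0]]]'

```text
t: 9.93
ee_pos: [431.7, -191.0, 391.3]
orientation: [2.043, 2.386, 0.0]
ft_force: [-0.4, 0.2, -1.5]
width: 13.5
grasp_force: 30.0
```

Call:
step_arm --targets '[[[0,0,-0.6,0,0,0,0],[0,0,-0.6,0,0,0,0],[0,0,-0.6,0,0,0,0],[0,0,-0.3,0,0,0,0],[0,0,0,0,0,0,0]]]'

```text
t: 10.55
ee_pos: [431.7, -192.1, 285.6]
orientation: [-2.042, -2.385, 0.001]
ft_force: [-0.7, -0.1, -0.6]
width: 13.8
grasp_force: 30.0
```

Run:
```python
from h import *
o=readout.get_obs();print(o['ee_pos'],o['orientation'],o['t'])
W=grab('scene');c=W['pixels'][215:285,350:430];c=cv2.resize(c,(686,600),interpolation=cv2.INTER_CUBIC);cv2.imwrite('pics/s5.png',c[:,:,::-1])
T=grab('top')
```

```text
[ 431.68061953 -192.11075858  285.63068637] [-2.04249120e+00 -2.38462165e+00  7.98646785e-04] 10.55
```

View pics/s5.png

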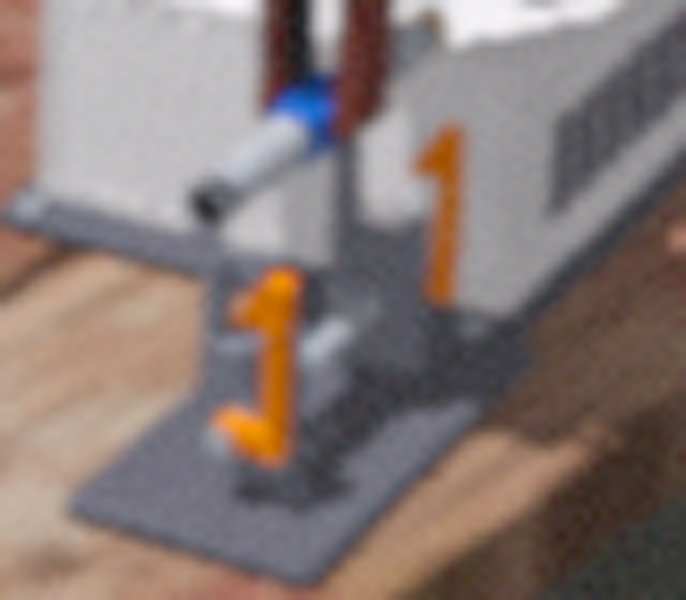

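Probe hovers above and just behind the hooks, aligned with the clip. Lower gently and watch the force.

Call:
step_arm --targets '[[[0,0,-0.12,0,0,0,0],[0,0,-0.12,0,0,0,0],[0,0,-0.1,0,0,0,0],[0,0,-0.1,0,0,0,0],[0,0,0,0,0,0,0]]]'

```text
t: 11.28
ee_pos: [431.7, -192.4, 263.7]
orientation: [-2.044, -2.385, 0.0]
ft_force: [0.3, -0.2, -0.5]
width: 13.5
grasp_force: 30.0
```

Call:
step_arm --targets '[[[0,0,-0.1,0,0,0,0],[0,0,-0.08,0,0,0,0],[0,0,0,0,0,0,0],[0,0,0,0,0,0,0],[0,0,0,0,0,0,0]]]'

```text
t: 11.9
ee_pos: [431.6, -192.4, 255.1]
orientation: [-2.044, -2.385, 0.0]
ft_force: [-2.5, -0.1, -2.3]
width: 13.7
grasp_force: 30.0
```

Call:
step_arm --targets '[[[-0.02,0,-0.04,0,0,0,0],[0,0,-0.06,0,0,0,0],[0,0,-0.06,0,0,0,0],[0,0,0,0,0,0,0],[0,0,0,0,0,0,0]]]'

```text
t: 12.52
ee_pos: [431.4, -192.7, 247.3]
orientation: [2.043, 2.384, 0.001]
ft_force: [1.7, -0.4, -3.2]
width: 14.0
grasp_force: 30.0
```

Call:
step_arm --targets '[[[0,0,-0.06,0,0,0,0],[0,0,-0.06,0,0,0,0],[0,0,-0.06,0,0,0,0],[0,0,0,0,0,0,0],[0,0,0,0,0,0,0]]]'

```text
t: 13.15
ee_pos: [430.4, -192.3, 237.8]
orientation: [-2.044, -2.384, 0.001]
ft_force: [0.3, -0.1, -0.4]
width: 13.5
grasp_force: 30.0
```

Run:
```python
from h import *
o=readout.get_obs();print(o['ee_pos'],o['ft_force'],o['moment'],o['t'])
W=grab('scene');c=W['pixels'][215:285,350:430];c=cv2.resize(c,(686,600),interpolation=cv2.INTER_CUBIC);cv2.imwrite('pics/s6.png',c[:,:,::-1])
```

```text
[ 430.40075332 -192.28314214  237.84477169] [ 0.25785359 -0.12379882 -0.35088019] [-0.00844794 -0.10791054  0.04069313] 13.15
```

View pics/s6.png

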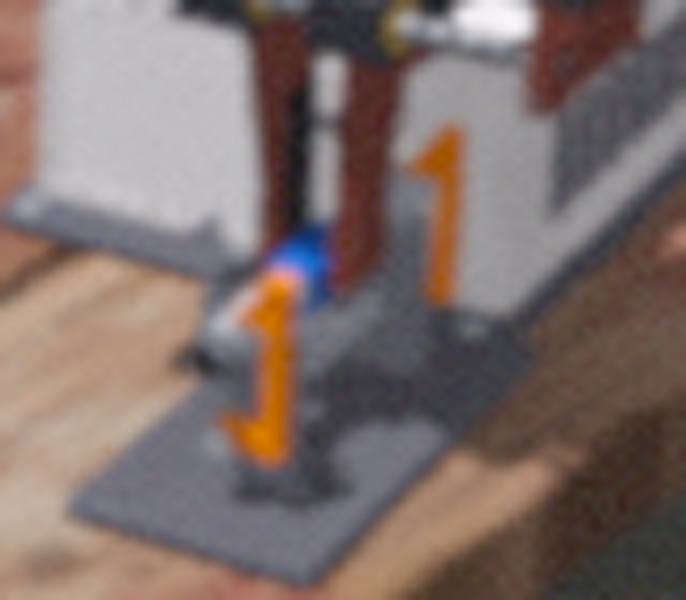

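Probe appears low in the forks with hooks shut over it. Press to feel the floor, then release.

Call:
step_arm --targets '[[[0,0,-0.03,0,0,0,0],[0,0,-0.03,0,0,0,0],[0,0,-0.02,0,0,0,0],[0,0,0,0,0,0,0],[0,0,0,0,0,0,0]]]'

```text
t: 13.82
ee_pos: [430.5, -192.4, 236.8]
orientation: [-2.044, -2.386, 0.0]
ft_force: [-10.6, 3.6, 43.2]
width: 13.7
grasp_force: 30.1
```

Call:
step_arm --targets '[[[0,0,0.06,0,0,0,0],[0,0,0,0,0,0,0.5],[0,0,0,0,0,0,0.5],[0,0,0,0,0,0,0.5],[0,0,0,0,0,0,0.5]]]'

```text
t: 14.45
ee_pos: [430.8, -192.5, 236.9]
orientation: [-2.044, -2.385, 0.0]
ft_force: [-0.3, 1.0, -0.2]
width: 43.7
grasp_force: 0.0
```

Call:
step_arm --targets '[[[0,0,0.1,0,0,0,0.5],[0,0,0.3,0,0,0,0.5],[0,0,0.6,0,0,0,0.5],[0,0,1,0,0,0,0.5],[0,0,1,0,0,0,0.5]]]'

```text
t: 15.08
ee_pos: [430.5, -192.3, 389.6]
orientation: [2.044, 2.385, 0.0]
ft_force: [0.6, 0.1, -0.7]
width: 43.8
grasp_force: 0.0
```

Run:
```python
from h import *
o=readout.get_obs();print(o['ee_pos'],o['width'],o['t'])
for n,z in(('top',65),('scene',62)):
    T=grab(n,n+'7.png');m=cv2.inRange(cv2.cvtColor(T['pixels'],cv2.COLOR_RGB2HSV),(100,120,60),(125,255,255))
    k=np.zeros_like(m);s=(slice(270,315),slice(365,445)) if n=='top' else (slice(215,285),slice(350,430));k[s]=m[s]
    p=np.argwhere(k)[:,::-1]
    if len(p):print(n,len(p),p.mean(0),onz(T,p.mean(0),z))
    h=cv2.inRange(cv2.cvtColor(T['pixels'],cv2.COLOR_RGB2HSV),(5,150,150),(18,255,255));k[:]=0;k[s]=h[s]
    c,l,st,ce=cv2.connectedComponentsWithStats(k)
    for i in range(1,c):
        if st[i,4]>8:print(' hook',ce[i],st[i,4],onz(T,ce[i],75))
W=grab('wrist');m=cv2.inRange(cv2.cvtColor(W['pixels'],cv2.COLOR_RGB2HSV),(100,120,60),(125,255,255))
n,l,st,ce=cv2.connectedComponentsWithStats(m);i=1+np.argmax(st[1:,4]);print(st[i],onz(W,ce[i],65))
p=np.argwhere(l==i)[:,::-1].astype(np.float32);bp=[onz(W,q,65)for q in cv2.boxPoints(cv2.minAreaRect(p))];e=max([bp[1]-bp[0],bp[2]-bp[1]],key=np.linalg.norm);print(np.linalg.norm(e),np.degrees(np.arctan2(e[1],e[0])))
```

```text
[ 430.5151568  -192.28611887  389.60675632] 43.83943678294596 15.075
top 31 [406.06451613 289.67741935] [ 430.99541074 -191.20824062   65.        ]
scene 60 [388.08333333 244.1       ] [ 425.87996673 -191.80920242   62.        ]
 hook [401.24390244 238.6097561 ] 41 [ 404.20858269 -215.94122654   75.        ]
 hook [381.22891566 258.95180723] 83 [ 380.2805     -101.72948201   75.        ]
[306 198  16  46 707] [ 431.00747224 -191.3276418    65.        ]
43.35470375008108 -81.12107282886272
```

Probe is home (431.0,-191.3, yaw 8.9°). Now to the handle.

Call:
step_arm --targets '[[[0.1,-0.7,0,0,0,0,0.6],[0.1,-0.7,0,0,0,0,0.6],[0.1,-0.7,0,0,0,0,0.6],[0.1,-0.7,0,0,0,0,0.6],[0.04,-0.56,0,0,0,0,0.6]]]'

```text
t: 15.85
ee_pos: [452.5, -361.5, 385.9]
orientation: [-2.043, -2.383, 0.0]
ft_force: [0.9, -0.3, 0.2]
width: 52.5
grasp_force: 0.0
```

Run:
```python
from h import *
W=grab('wrist','w8.png');print(readout.get_obs()['ee_pos'])
u=np.array([-.153,.988,0]);c=np.array([452.5,-360.5,125])
pc=proj(W,c);print(pc,proj(W,c+32*u),proj(W,c-32*u))
g=cv2.cvtColor(W['pixels'],cv2.COLOR_RGB2HSV)
x,y=pc.round().astype(int)
for d in (0,-12,-24,-36): print(y+d,g[y+d,x-30:x+31:3,2].tolist())
s=[]
A=cv2.imread('pics/scene0.png');B=cv2.imread('pics/scene7.png')
for I in(A,B):
    h=cv2.inRange(cv2.cvtColor(I,cv2.COLOR_BGR2HSV),(5,150,150),(18,255,255));h[:215]=0;h[:,:350]=0;h[285:]=0;h[:,430:]=0
    _,l,st,ce=cv2.connectedComponentsWithStats(h);print([(ce[i].round(1).tolist(),int(st[i,4])) for i in range(1,len(ce)) if st[i,4]>8])
C=[]
for n,fn,bx in(('top','top7',(215,255,520,550)),('scene','scene7',(155,190,395,430))):
    I=cv2.cvtColor(cv2.imread(f'pics/{fn}.png'),cv2.COLOR_BGR2RGB).astype(int);r=I[:,:,0]-np.maximum(I[:,:,1],I[:,:,2])>70
    k=np.zeros_like(r);y0,y1,x0,x1=bx;k[y0:y1,x0:x1]=r[y0:y1,x0:x1];p=np.argwhere(k)[:,::-1];print(n,len(p),p.mean(0),p.min(0),p.max(0));C.append(p.mean(0))
T,S=get_image('top'),get_image('scene')
P,e=tri(T,C[0],S,C[1]);d=P[:2]-np.array([516.5,-350.8]);xx=d@[.9885,.1513];yy=d@[-.1513,.9885]
print(P,e,'ch',xx,yy,'ang',np.arctan2(P[2]-83,80-xx),np.hypot(P[2]-83,80-xx))
```

```text
[ 452.79297358 -363.91742121  386.10292593]
[317.97408579 246.91891472] [317.89748412 204.7570636 ] [318.04515842 286.03769581]
247 [66, 74, 123, 212, 210, 201, 125, 104, 44, 49, 50, 47, 47, 182, 213, 213, 215, 212, 214, 184, 193]
235 [69, 67, 142, 213, 214, 192, 120, 103, 44, 48, 50, 51, 49, 187, 216, 219, 217, 218, 218, 185, 193]
223 [66, 63, 150, 216, 216, 182, 119, 102, 44, 47, 50, 53, 47, 190, 218, 219, 219, 219, 222, 186, 192]
211 [69, 64, 172, 218, 219, 185, 114, 100, 44, 51, 58, 53, 54, 199, 220, 220, 221, 223, 223, 193, 191]
[([401.3, 238.0], 33), ([380.8, 257.8], 87)]
[([401.2, 238.6], 41), ([381.2, 259.0], 83)]
top 114 [535.5        237.35087719] [526 232] [542 243]
scene 6 [415.66666667 168.83333333] [413 167] [418 171]
[ 527.97894122 -459.84037533  163.95644967] 0.5916344553280695 ch -5.150875392388721 -109.52317481701475 ang 0.7601522293913626 117.49305649110376
```

Bar lies exactly at the predicted column; jaw unchanged. Descend and close.

Call:
step_arm --targets '[[[0,0.03,-0.4,0,0,0,0.6],[0,0.03,-0.6,0,0,0,0.6],[0,0,-0.6,0,0,0,0.6],[0,0,-0.3,0,0,0,0.6],[0,0,0,0,0,0,0.3]]]'

```text
t: 16.62
ee_pos: [452.5, -356.6, 291.2]
orientation: [-2.042, -2.384, -0.0]
ft_force: [0.4, 0.0, 0.7]
width: 45.6
grasp_force: 0.0
```

Call:
step_arm --targets '[[[0,0,0,0,0,0,0],[0,0,0,0,0,0,0],[0,0,0,0,0,0,0],[0,0,0,0,0,0,0],[0,0,0,0,0,0,0]]]'

```text
t: 17.25
ee_pos: [452.2, -357.7, 292.4]
orientation: [-2.043, -2.385, 0.002]
ft_force: [-4.0, -2.6, 1.4]
width: 10.7
grasp_force: 30.0
```

Call:
step_arm --targets '[[[0.077,0.012,0.21,0,0,0,0],[0.077,0.012,0.21,0,0,0,0],[0.108,0.017,0.2,0,0,0,0],[0.108,0.017,0.2,0,0,0,0],[0.136,0.021,0.18,0,0,0,0]]]'

```text
t: 17.88
ee_pos: [477.2, -353.8, 342.3]
orientation: [-2.042, -2.384, 0.003]
ft_force: [-6.9, -3.8, 1.0]
width: 11.4
grasp_force: 30.0
```

Call:
step_arm --targets '[[[0.136,0.021,0.18,0,0,0,0],[0.161,0.025,0.157,0,0,0,0],[0.161,0.025,0.157,0,0,0,0],[0,0,0,0,0,0,0],[0,0,0,0,0,0,0]]]'

```text
t: 18.5
ee_pos: [500.2, -350.0, 366.8]
orientation: [-2.043, -2.384, 0.002]
ft_force: [-6.6, -2.4, 1.4]
width: 11.3
grasp_force: 30.0
```

Run:
```python
from h import *
T=grab('top','top9.png');S=grab('scene','scene9.png')
t=cv2.resize(T['pixels'][205:285,480:560],(600,600),interpolation=cv2.INTER_CUBIC);s=cv2.resize(S['pixels'][145:225,385:445],(200*2//2,267),interpolation=cv2.INTER_CUBIC)
c=np.zeros((600,800,3),np.uint8);c[:,:600]=t;c[:267,600:]=s;cv2.imwrite('pics/c9.png',c[:,:,::-1])
print(readout.get_obs()['ee_pos'])
```

```text
[ 500.08687839 -350.06254082  366.72052606]
```

View pics/c9.png

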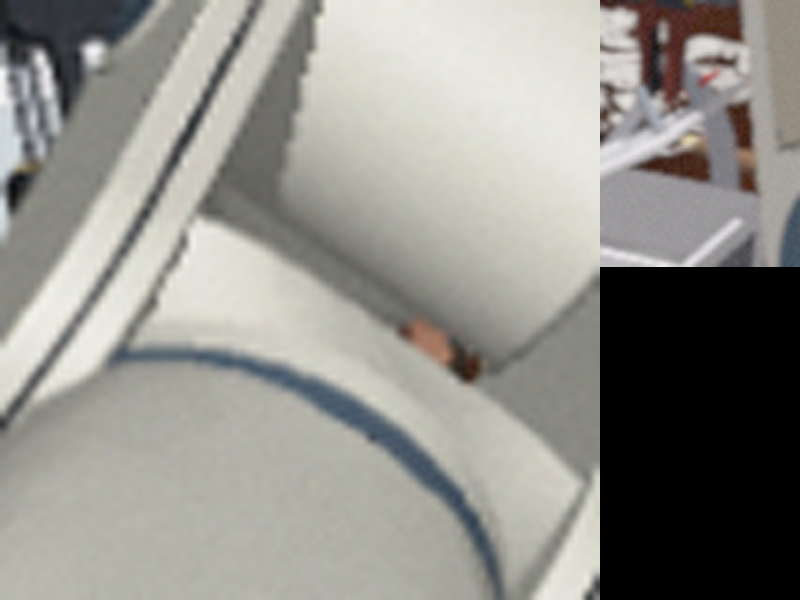

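Top view is blocked by the arm; the scene part shows the lid raised, rider just at crop (708,77), lid edge close below. No more views; refine the rider angle numerically.

Run:
```python
from h import *
S=get_image('scene');T=get_image('top')
X=np.array([.9885,.1513,0]);Y=np.array([-.1513,.9885,0]);O=np.array([516.5,-350.8,0])
def ony(im,uv,y):
    o,d=ray(im,uv);s=(y-(o-O)@Y)/(d@Y);p=o+s*d;return np.array([(p-O)@X,p[2]])
for fn in('scene0','scene7','scene9'):
    I=cv2.imread(f'pics/{fn}.png').astype(int);r=I[:,:,2]-np.maximum(I[:,:,1],I[:,:,0])
    k=np.zeros_like(r);k[160:180,400:428]=r[160:180,400:428];k[(k<45)|(I[:,:,2]<130)]=0
    p=np.argwhere(k>0)[:,::-1];w=k[p[:,1],p[:,0]];c=(p*w[:,None]).sum(0)/w.sum();print(fn,p.tolist(),c)
    for y in(-100,-105,-110):
        a=ony(S,c,y);print(y,a,'ang',np.arctan2(a[1]-83,80-a[0]),'r',np.hypot(a[1]-83,80-a[0]))
print('apex',ony(S,(407.2,159.7),-100))
# predicted pixels of mark for angles, y=-100
for a in(.6,.7,.75,.8):
    for y in(-95,-110):
        P=O+X*(80-115*np.cos(a))+Y*y+[0,0,83+115*np.sin(a)];print(a,y,proj(S,P).round(1),proj(T,P).round(1))
I=cv2.imread('pics/top7.png').astype(int);r=I[:,:,2]-np.maximum(I[:,:,1],I[:,:,0])
for v in range(230,246):print(v,''.join('#' if q>100 else '+' if q>60 else '.' for q in r[v,520:550]))
g=cv2.cvtColor(cv2.imread('pics/scene9.png'),cv2.COLOR_BGR2GRAY)
for v in range(162,182):print(v,g[v,404:432].tolist())
```

```text
scene0 [[419, 166], [416, 167], [417, 167], [418, 167], [419, 167], [416, 168], [417, 168], [418, 168], [415, 169], [416, 169], [417, 169], [413, 170], [414, 170], [415, 170], [412, 171], [413, 171], [414, 171], [411, 172], [412, 172], [411, 173]] [415.23846755 169.18608288]
-100 [ -7.68591016 166.14429635] ang 0.758818881164221 r 120.8378783931363
-105 [ -5.53436353 164.29849045] ang 0.7600136955543353 r 118.00666037334867
-110 [ -3.3828169  162.45268454] ang 0.7612672493929349 r 115.17561909981862
scene7 [[419, 166], [417, 167], [418, 167], [419, 167], [416, 168], [417, 168], [418, 168], [415, 169], [416, 169], [417, 169], [413, 170], [414, 170], [415, 170], [412, 171], [413, 171], [414, 171], [411, 172], [412, 172], [411, 173]] [415.19872814 169.26868045]
-100 [ -7.58143118 165.88017045] ang 0.7578255649316757 r 120.58038705044106
-105 [ -5.42946347 164.03330004] ang 0.7589950103563925 r 117.74798912810675
-110 [ -3.27749576 162.18642963] ang 0.760222102140647 r 114.91576017622454
scene9 [[417, 167], [418, 167], [419, 167], [416, 168], [417, 168], [418, 168], [415, 169], [416, 169
[... 3203 characters left out ...]
 145, 165]
177 [143, 121, 90, 89, 119, 128, 121, 125, 129, 133, 136, 139, 140, 143, 148, 144, 140, 127, 110, 72, 54, 56, 55, 44, 50, 89, 138, 162]
178 [128, 121, 112, 123, 158, 163, 146, 148, 159, 170, 169, 160, 148, 144, 144, 137, 131, 125, 103, 77, 56, 38, 43, 50, 46, 86, 133, 159]
179 [132, 158, 170, 162, 160, 161, 167, 181, 195, 205, 198, 177, 154, 138, 139, 131, 127, 125, 118, 90, 62, 54, 45, 50, 52, 86, 132, 157]
180 [172, 197, 202, 186, 173, 180, 197, 211, 212, 207, 196, 176, 154, 134, 128, 126, 122, 129, 118, 101, 68, 54, 45, 52, 48, 73, 120, 152]
181 [192, 200, 200, 197, 201, 212, 217, 216, 206, 193, 175, 157, 140, 128, 126, 125, 127, 130, 127, 104, 77, 54, 46, 42, 45, 60, 106, 146]
```

Run:
```python
from h import *
S=get_image('scene')
X=np.array([.9885,.1513,0]);Y=np.array([-.1513,.9885,0]);O=np.array([516.5,-350.8,0])
def lid(r,h,y,a):return O+X*(80-r*np.cos(a)+h*np.sin(a))+Y*y+np.array([0,0,83+r*np.sin(a)+h*np.cos(a)])
for a in(.55,.6,.65):
    for h in(0,8):print(a,h,'L',[proj(S,lid(r,h,82.5,a)).round(1).tolist() for r in(0,80,162)],'R',[proj(S,lid(r,h,-82.5,a)).round(1).tolist() for r in(0,80,162)],'ptr',proj(S,lid(115,h,-95,a)).round(1).tolist())
A=cv2.imread('pics/scene9.png')
# chamber shut-lid reference in scene0: predicted vs. visible corners
print('shut',[proj(S,lid(r,8,y,0)).round(1).tolist() for r,y in((-2,82.5),(162,82.5),(162,-82.5))])
g=cv2.cvtColor(A,cv2.COLOR_BGR2GRAY)
for u in(370,380,390,400,408,414):print(u,150,g[150:216,u].tolist())
B=cv2.cvtColor(cv2.imread('pics/scene0.png'),cv2.COLOR_BGR2GRAY)
for u in(370,385,400,405):print('ref',u,200,B[200:232,u].tolist(),'pred',[proj(S,lid(r,8,82.5,0)).round(1).tolist() for r in(40,80,120)])
```

```text
0.55 0 L [[355.7, 211.7], [378.2, 202.5], [403.3, 192.3]] R [[383.9, 192.6], [405.5, 183.5], [429.5, 173.4]] ptr [417.4, 178.0]
0.55 8 L [[354.4, 209.1], [376.8, 199.8], [401.9, 189.5]] R [[382.7, 190.2], [404.3, 181.0], [428.2, 170.8]] ptr [416.1, 175.5]
0.6 0 L [[355.7, 211.7], [377.5, 201.2], [401.8, 189.5]] R [[383.9, 192.6], [404.9, 182.3], [428.2, 170.8]] ptr [416.4, 176.2]
0.6 8 L [[354.3, 209.1], [376.0, 198.5], [400.3, 186.7]] R [[382.6, 190.2], [403.6, 179.8], [426.8, 168.3]] ptr [415.1, 173.7]
0.65 0 L [[355.7, 211.7], [376.7, 199.9], [400.2, 186.7]] R [[383.9, 192.6], [404.2, 181.1], [426.7, 168.3]] ptr [415.5, 174.5]
0.65 8 L [[354.2, 209.2], [375.2, 197.3], [398.6, 184.0]] R [[382.5, 190.3], [402.8, 178.7], [425.2, 165.8]] ptr [414.0, 172.0]
shut [[355.1, 208.9], [410.2, 222.0], [435.4, 200.8]]
370 150 [201, 216, 194, 138, 112, 137, 150, 145, 156, 197, 202, 149, 67, 27, 26, 35, 33, 38, 28, 45, 70, 80, 126, 179, 196, 192, 176, 136, 114, 111, 90, 70, 104, 152, 191, 205, 199, 180, 125, 60, 44, 49, 55, 45, 41, 43, 44, 91, 161, 208, 228, 232, 229, 218, 191, 164, 150, 145, 14
[... 1845 characters left out ...]
2], [395.4, 218.5]]
ref 385 200 [215, 216, 214, 217, 215, 218, 217, 218, 216, 216, 217, 220, 228, 238, 241, 241, 243, 240, 214, 187, 181, 179, 180, 182, 185, 183, 184, 185, 187, 184, 185, 186] pred [[368.5, 212.1], [381.8, 215.2], [395.4, 218.5]]
ref 400 200 [217, 216, 217, 218, 216, 217, 217, 217, 216, 218, 217, 216, 215, 216, 217, 222, 232, 236, 238, 239, 239, 233, 202, 175, 176, 185, 186, 185, 185, 186, 181, 157] pred [[368.5, 212.1], [381.8, 215.2], [395.4, 218.5]]
ref 405 200 [227, 216, 216, 217, 216, 216, 216, 218, 218, 216, 215, 217, 221, 228, 233, 234, 234, 235, 235, 235, 237, 239, 235, 204, 178, 186, 185, 185, 184, 185, 186, 180] pred [[368.5, 212.1], [381.8, 215.2], [395.4, 218.5]]
```

Lid edge lines confirm θ≈0.60 now and the scene camera is unbiased; rider at about 0.76 → aim for about 0.745.

Call:
step_arm --targets '[[[0.12,0.018,0.1,0,0,0,0],[0.12,0.018,0.088,0,0,0,0],[0.118,0.018,0.075,0,0,0,0],[0,0,0,0,0,0,0],[0,0,0,0,0,0,0]]]'

```text
t: 19.38
ee_pos: [518.1, -347.2, 379.8]
orientation: [-2.043, -2.384, 0.002]
ft_force: [-5.4, -0.7, 1.7]
width: 11.2
grasp_force: 30.0
```

Run:
```python
from h import *
S=grab('scene','scene10.png');o=readout.get_obs();p=o['ee_pos'];print(p,o['ft_force'],o['width'],o['grasp_force'],o['t'])
d=p-[452.2,-357.7,292.4];f=d[0]*.9885+d[1]*.1513;print('theta chord',2*np.arcsin(np.hypot(f,d[2])/302))
I=S['pixels'].astype(int);r=I[:,:,0]-np.maximum(I[:,:,1],I[:,:,2]);g=cv2.cvtColor(S['pixels'],cv2.COLOR_RGB2GRAY)
for v in range(160,182):print(v,''.join('#' if a>45 else '%3s'[:0] or ('k' if b<75 else 'd' if b<105 else '.' if b<150 else '-' if b<190 else 'w') for a,b in zip(r[v,395:435],g[v,395:435])))
X=np.array([.9885,.1513,0]);Y=np.array([-.1513,.9885,0]);O=np.array([516.5,-350.8,0])
def lid(r,h,y,a):return O+X*(80-r*np.cos(a)+h*np.sin(a))+Y*y+np.array([0,0,83+r*np.sin(a)+h*np.cos(a)])
for a in(.7,.75):print(a,[(h,y,proj(S,lid(rr,h,y,a)).round(1).tolist()) for h,y,rr in((0,-85,115),(8,-85,115),(0,-97,115),(8,-97,115),(0,85,0),(0,85,80),(0,85,162))])
for u in(365,375,385,395):print(u,180,g[180:212,u].tolist())
```

```text
[ 518.05420809 -347.19006758  379.79641172] [-5.91472809 -0.80162236  1.84447806] 11.36821276143564 30.01344323158264 19.425
theta chord 0.7451543452895074
160 kkkk#kkkkd..---wwwwwwwwww---ww--w-------
161 kkkkkkkkdd...--wwwww-----..-w-----------
162 kkkk##kkkd.....-ww-...d..d.--...-w------
163 kkkk#kkkdd......-...ddddd......-w-------
164 kkkk##kkd......................-w-------
165 kkkkk#kkd..........----...----.-w-------
166 kddd##kk............---..---ww----------
167 .-.d#kkd..-..........-..---www----------
168 ---.kkd..---............--wwwwww--------
169 ---.d...------.........-wwwwwwwww-------
170 ---...-----www--.......--wwwwwwww-------
171 ---.-------wwww--.......-------www------
172 -----------wwww--........-------ww------
173 --------wwwwww--.........-wwww--w-------
174 --------wwwww--..........--www----------
175 ------wwwwww-..dd.........-----....-----
176 -----wwwww--.dkkk............dddkd.-----
177 ----wwwww-..dkkkkd.........dkkkkkkd.----
178 --wwwww--..kkkkkkkd.........kkkkkkd.----
179 -wwwww--.ddkkkkkkkd.........dkkkkkd.----
180 wwww--..dddkkkkkkkkd........dkkkkkd.----
[... 364 characters left out ...]
 (0, 85, [374.6, 197.6]), (0, 85, [396.3, 181.6])]
365 180 [204, 193, 177, 172, 176, 157, 130, 80, 48, 38, 46, 51, 48, 45, 50, 62, 89, 92, 104, 106, 137, 167, 191, 192, 182, 168, 152, 148, 150, 151, 148, 149]
375 180 [185, 197, 205, 205, 202, 196, 167, 108, 57, 47, 42, 45, 56, 105, 168, 194, 195, 182, 163, 150, 147, 148, 150, 149, 148, 146, 149, 147, 148, 147, 151, 149]
385 180 [74, 112, 142, 135, 90, 75, 123, 165, 192, 193, 179, 156, 140, 140, 150, 155, 154, 157, 154, 155, 154, 153, 154, 154, 156, 153, 154, 155, 155, 155, 156, 157]
395 180 [195, 196, 186, 168, 144, 106, 75, 119, 154, 137, 79, 52, 48, 49, 51, 99, 145, 157, 153, 155, 154, 156, 156, 153, 153, 154, 152, 156, 155, 155, 155, 155]
```

Run:
```python
from h import *
for fn in('scene9','scene10'):
    I=cv2.imread(f'pics/{fn}.png').astype(int);r=I[:,:,2]-np.maximum(I[:,:,1],I[:,:,0])
    print(fn)
    for v in range(162,178):print(v,r[v,404:426].tolist())
S=get_image('scene')
for n,P in(('bar',(518,-347,217)),('frontfinger',(498,-350,230)),('tip',(498,-350,198)),('palm',(480,-352,280)),('postR',(522,-384,215)),('rider',(527,-458,163))):print(n,proj(S,P).round(1))
```

```text
scene9
162 [18, 35, 45, 39, 34, 25, 11, 6, 4, 7, 7, 8, 11, 14, 16, 14, 16, 19, 8, 8, 7, 13]
163 [15, 35, 43, 43, 36, 24, 8, 3, 4, 6, 16, 16, 17, 19, 14, 16, 25, 23, 19, 16, 16, 12]
164 [25, 35, 47, 43, 36, 23, 5, -4, -4, 5, 9, 8, 10, 8, 8, 13, 14, 14, 13, 15, 16, 11]
165 [26, 40, 42, 38, 38, 18, -2, -5, -4, -2, 4, 7, 8, 6, 10, 22, 24, 15, 9, 9, 8, 7]
166 [27, 47, 47, 46, 40, 17, 1, -4, -8, -5, -1, 6, 16, 17, 27, 41, 39, 18, 6, 7, 5, 5]
167 [31, 45, 47, 36, 33, 19, -1, -10, -6, -7, -3, 19, 43, 55, 58, 47, 26, 10, 4, 3, 4, 6]
168 [38, 47, 46, 41, 38, 18, 1, -8, -7, -8, 6, 33, 71, 79, 51, 24, 9, 4, 4, 4, 3, 5]
169 [39, 47, 47, 41, 32, 19, 0, -6, -11, -3, 22, 50, 58, 41, 18, 7, 2, 4, 4, 3, 3, 4]
170 [39, 47, 42, 39, 30, 18, 2, -12, -12, 1, 17, 34, 28, 13, 8, 5, 5, 3, 3, 6, 5, 3]
171 [33, 48, 40, 39, 32, 27, 11, -1, -9, -9, 0, 10, 1, -2, 5, 9, 7, 6, 7, 5, 4, 2]
172 [31, 48, 50, 37, 31, 25, 24, 11, -6, -13, -9, -7, -4, -2, 3, 5, 8, 6, 5, 1, 3, 1]
173 [23, 46, 47, 32, 22, 15, 22, 18, -4, -9, -9, -9, -6, -4, -3, 1, 3, 3, 0, 2, 2, 5]
174 [23, 45, 37, 27, 20, 15, 19, 13, -2, -10, -9, -8, -7, -
[... 1025 characters left out ...]
6, 5]
171 [7, 8, 6, 5, 2, 1, -1, -1, -2, -1, -4, -3, 0, 0, 5, 8, 4, 4, 6, 8, 5, 4]
172 [9, 6, 8, 5, 3, 0, -2, 0, -1, -3, -6, -2, -4, -6, 1, 7, 6, 5, 4, 5, 7, 5]
173 [5, 3, 2, 1, -1, 0, 2, 1, 0, -3, -3, -9, -4, -7, -2, 2, 3, 5, 4, 3, 4, 5]
174 [5, 1, 0, 1, -1, 3, 9, 9, 2, -6, -4, -5, -7, -5, -6, -3, 4, 1, 4, 4, 5, 4]
175 [3, 0, -2, -1, 5, 10, 19, 11, -1, -6, -3, -4, -3, -7, -3, -3, 0, 5, 8, 8, 10, 7]
176 [-1, -2, 4, 8, 13, 21, 26, 13, 3, -5, -3, -4, -3, -6, -6, -2, -6, 5, 8, 15, 13, 13]
177 [0, 2, 11, 17, 24, 29, 29, 23, 13, 1, -4, -4, -6, -4, -8, -7, -7, -1, 5, 24, 25, 27]
bar [396.6 161.3]
frontfinger [403.8 157.7]
tip [403.2 169.4]
palm [411.2 140. ]
postR [403.3 158.4]
rider [415.7 169.4]
```

Call:
step_arm --targets '[[[0,0,0,0,0,0,0],[0,0,0,0,0,0,0],[0,0,0,0,0,0,0],[0,0,0,0,0,0,0],[0,0,0,0,0,0,0]]]'

```text
t: 20.1
ee_pos: [518.0, -347.2, 379.7]
orientation: [-2.043, -2.384, 0.002]
ft_force: [-5.6, -1.3, 2.4]
width: 11.2
grasp_force: 30.0
```

```bash
python3 -c "
from h import *
print(readout.get_obs()['ee_pos']);print(ctrl.close_job())"
```

```text
[ 518.00106229 -347.2262643   379.73733979]
the job is handed in; nothing more can be done
None
```

I handed the job in at about 20 s without learning the verdict: the probe is home in the clip with the jaw shut, and the gripper holds the lid at about 0.745 rad against a measured rider angle of about 0.76 rad (roughly 2 mm), though the pointer itself was hidden, so I could not check it against the rider directly.

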